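# Seat the drilling template on its locating pins

### The job

The flat drilling template plate was left on the raised ledge of its steel jig base. Push it sideways with your fingers, across the ledge and along the base, until its two small holes drop over the two locating pins and it lies flat, fully down in the base; then move clear. Push it only, never pick it up, and leave the other things on the table where they are.

Things in the scene. Friction and masses are not known exactly. Their poses are not given: they have to be found in the camera images.
- jig_base: Low steel jig base, fixed to the table, 150 x 182 x 24 mm. Origin: on the table, under the seated plate's centre. +x away from the robot (to the fence), +y left (the way the plate must travel), z up; turned by -7 to +17 deg. Foot x -87 to +63, y -142 to +40 mm; its top, z = 8 mm, is the nest floor. Near side and both ends are open: only the pins stop the plate.
- ledge_edge (a point): Middle of the left edge of the raised ledge, on its top: x = -17, y = -38, z = 16 mm of jig_base. The ledge's flat top spans x -80 to +46 mm and y -142 to -38 mm; beyond the edge the nest is 8 mm lower.
- fence_face (a point): Point on the front face of the fence, a straight bar along the back over the whole length: x = +46, y = -48 mm of jig_base, at its top edge, z = 24 mm. With the plate square against the fence its holes are in line with the pins within about 1 mm, so it can be slid along the fence in +y until it drops.
- plate: Loose smooth aluminium plate, slides easily, 90 (x) x 70 (y) x 12 mm, 0.25 to 0.5 kg. On top a steel bar 14 mm wide flush with the -y edge, a 9 mm rib flush with the -x edge (total height 24 there). Origin: centre of its underside, z up. Starts on the ledge, 10 to 26 mm (x) short of its place, turned up to 12 deg. Seated: axes as jig_base, origin at (0, 0, 8) mm of it, play 1.5. A 24 mm bore at (0, +17) has no pin.
- pin_near (a point): Centre of the top of the locating pin nearer the robot, at x = -26, y = 0, z = 15.5 mm of jig_base. The pin is 12 mm in diameter, 7.5 mm high over the nest floor, its upper 3 mm a cone that narrows to 7 mm.
- pin_far (a point): The same for the pin nearer the fence, at x = +26, y = 0, z = 15.5 mm of jig_base.
- hole_near (a point): Centre, on the plate's underside, of the 15 mm through hole that goes over pin_near; at x = -26, y = 0 mm of the plate.
- hole_far (a point): Centre, on the plate's underside, of the 15 mm through hole that goes over pin_far; at x = +26, y = 0 mm of the plate.
- coupling: Black plastic pipe coupling, 36 x 41 x 66 mm, standing behind the fence; to be left alone. Origin: centre of its underside.
- pipe_piece: Short piece of pipe, 34 mm in diameter and 88 mm high, standing to the right of the base by the fixed saw's hand crank (its arms reach 230 mm above the table, at x 0.51 to 0.61 m, y -0.20 to -0.36 m of the world: swing well above or round it); to be left alone. Origin: centre of its underside.
- bolt: Steel bolt, 19 x 22 x 57 mm, standing on its head between the robot and the nest; to be left alone. Origin: centre of its underside.
- nut: Steel nut, 19 x 22 x 10 mm, lying between the robot and the nest; to be left alone. Origin: centre of its underside.
- tape: Tape measure, 36 x 74 x 64 mm, standing to the right of the base; to be left alone. Origin: centre of its underside.
- marker: Marker pen, 12 x 134 x 12 mm, lying near the front edge of the table; to be left alone. Origin: centre of its underside.
There are look-alikes about, which are no part of the job. Of the things that look like the plate, the larger one is meant.

How it is judged:
By the outcome, as a careful person would: the job done as asked, in the order asked, and still so for the second after the job is handed in, with the robot touching nothing.
It also fails if it takes over 64 s, if anything falls off the work surface, if the arm or the gripper's body presses on something with over 40 N, if the wrist force passes 120 N, or if a joint passes its speed limit or range.

### The arm

A 6-joint arm with a two-finger parallel gripper is mounted at the origin on a cart in front of the work surface, level with it; the furniture and walls round the work are solid. World frame = base frame: x ahead of the robot, y to its left, z up, the work surface at z = 0. Lengths are in m, angles in degrees, forces in N, time in s.
With the tool pointing down it reaches from about 0.4 to 0.825 m from the base axis. Payload 7 kg.
Tool frame: the origin (TCP) lies on the centre line of the jaws, within the pads' length; the fingertips stand 22 mm ahead of it and the grasp point (between the pads) lies 3 mm ahead of it; z points along the fingers, y is the line along which they close (so a half turn about z gives the same grasp; the last joint's range is limited). The gripper opens to 88 mm and grips with 3 to 60 N. Pads are 19 mm wide; open, the fingers measure 130 mm over their backs; the gripper's body (78 mm by 193 mm) begins 47 mm behind the grasp point.
Start: joints at [92.195, 20.546, 0.682, 0, -70.136, -16.507], TCP at [0.167, 0.654, 0.249] pointing down, gripper open.
Joint ranges: [-176.03, 176.03], [-82.01, 121.73], [-58.28, 71.71], [-173.87, 95.51], [-174.79, -0.11], [-173.66, 173.66]. Speed limits (degrees/s): [136.94, 136.94, 172.46, 180, 180, 180].

### API

Orientations are given as [roll, pitch, yaw] about the fixed x, y, z axes, in that order (R = Rz(yaw) Ry(pitch) Rx(roll)).
In Python, from plant import get_state, cams, r gives the robot as it stands.
- The arm moves only by the tool apply_moves, never from a script. Its argument "targets" is a list of rows, each an object with "dp": the shift along the world's x, y, z in m, a list of three; "yaw": the turn about the world's z in degrees. In form: [{"dp": [x, y, z], "yaw": yaw}, ...]. A call has 1 to 20 rows; each row is the pose to reach, as a shift and turn from the pose commanded when the call began; what a row does not reach only later rows make up. A row lasts 1/12 s, in which the tool goes at most 41.7 mm and 7.16 degrees, less where a joint would pass 70% of its speed; a pose out of reach is approached as far as the arm can. A call with a gripper value outside its range is refused whole. "grip" is the gripper command: -1 is fully open, 1 is shut, values between are in proportion, set as the call begins (left out, the last holds). The fingers move at their own pace and stop on an object; "squeeze" is the grip in N (left out, the last holds). Time passes only in rows, so rows that repeat a pose let the fingers close. It gives the time, the measured TCP pose, the force, the opening and the grip force at its end, in the units of the state.
- get_state(): the state, without advancing time (a new reading comes with each control period).
- cams.capture(name): name is "scene" or "side" or "wrist"; returns a dict with "image" (480x640x3 uint8, red, green, blue), "range_z" (480x640 float32, m along the optical axis (not along the pixel's ray), 0 where there is no reading), "fx", "fy", "cx", "cy" (pixels), "R" (3x3) and "t" (3): a world point X has camera coordinates R X + t; the wrist camera has in their place "T_tool_cam" (4x4, takes a point from camera to tool coordinates, whose origin is the TCP and whose axes are the flange's). Camera axes: x right, y down, z forward; pixel columns grow to the right and rows downward; lengths in m; the calibration is good to about 2 mm. A picture is of the moment at which its call begins: read the wrist's pose just before it.
- r.close_job(): hands the job in; it is judged then, once.
The state is a dict: "time_s": time; "joints": joint angles; "qd": joint speeds; "joint_torque": joint torques, N m; "tcp_pos": TCP position; "eef_rot": TCP orientation; "contact_force": force on the tool from outside, world axes, zero at the start; "moment": the same for the moment, N m; "gripper_width": finger opening in m; "gripper_force": force on a finger pad.
Only numpy, scipy, OpenCV 4.12 (cv2) and the standard library are available. Lean on these libraries where they do the work, as an engineer would, in place of code of your own. Each camera call takes 0.05 s, during which the arm holds its last target. There are 200 camera calls.

## Working session

There is one attempt and no reset: what is moved stays moved. The work goes in short steps, Python scripts to look and compute and a tool call to move; the robot and the scene stay as the last step left them, time stands still between calls to the robot, and variables do not carry over. Pictures are saved under pics/ and viewed, at most 10 in all, crops included, and the job is handed in when it is done.

Besides the shell and the picture viewer there is one more tool, called after "Call:" as name([rows], argument=value, ...), one row to a line, values as JSON. apply_moves: Moves the arm, as the interface text tells. Its arguments: {"type":"object","properties":{"targets":{"type":"array","items":{"type":"object","properties":{"dp":{"type":"array","items":{"type":"number"}},"yaw":{"type":"number"}}}},"grip":{"type":"number"},"squeeze":{"type":"number"}},"required":["targets"]}

```bash
mkdir -p pics; cat > h.py <<'E'
import numpy as np, cv2
from plant import get_state, cams, r
from scipy.spatial.transform import Rotation as Ro
def cap(n):
    s=get_state(); c=cams.capture(n)
    if n=="wrist":
        T=np.eye(4); T[:3,:3]=Ro.from_euler('xyz',s['eef_rot'],degrees=True).as_matrix(); T[:3,3]=s['tcp_pos']
        M=np.linalg.inv(T@c["T_tool_cam"]); c["R"]=M[:3,:3]; c["t"]=M[:3,3]
    return c
def cloud(c):
    z=c["range_z"]; v,u=np.mgrid[:480,:640]
    P=np.stack([(u-c["cx"])/c["fx"]*z,(v-c["cy"])/c["fy"]*z,z],-1)
    W=(P-c["t"])@c["R"]; W[z<=0]=np.nan; return W
def px(c,X):
    p=np.atleast_2d(X)@c["R"].T+c["t"]; return np.c_[p[:,0]/p[:,2]*c["fx"]+c["cx"],p[:,1]/p[:,2]*c["fy"]+c["cy"]]
E
python3 - <<'E'
from h import *
print(get_state())
for n in("scene","side"):
    c=cap(n); cv2.imwrite(f"pics/{n}0.png",c["image"][...,::-1]); np.savez(n+"0.npz",**c)
    print(n,-c["R"].T@c["t"])
E
```

```text
{'time_s': 0.0, 'joints': array([ 9.21940764e+01,  2.05902562e+01,  6.34670188e-01, -2.08018016e-02,
       -7.01369741e+01, -1.65057047e+01]), 'qd': array([-0.02226283, -0.00835403, -0.03982185,  0.07107409, -0.08562008,
       -0.05117304]), 'joint_torque': array([-3.68823848e-04, -5.82715237e+01,  2.93048286e+01,  6.99703574e+00,
        6.96582603e-03, -1.65651168e-04]), 'tcp_pos': array([0.16677787, 0.65360169, 0.24764064]), 'eef_rot': array([ 1.79905698e+02, -7.55059714e-03, -1.43187058e+01]), 'contact_force': array([-0.376564  , -0.27999907,  0.02266498]), 'moment': array([-0.02831797,  0.00988148,  0.00878494]), 'gripper_force': 0.0, 'gripper_width': 0.08781719342138622}
scene [ 0.11653274 -0.35675989  0.73144721]
side [ 0.36708878 -0.81341929  0.42250003]
```

View pics/scene0.png

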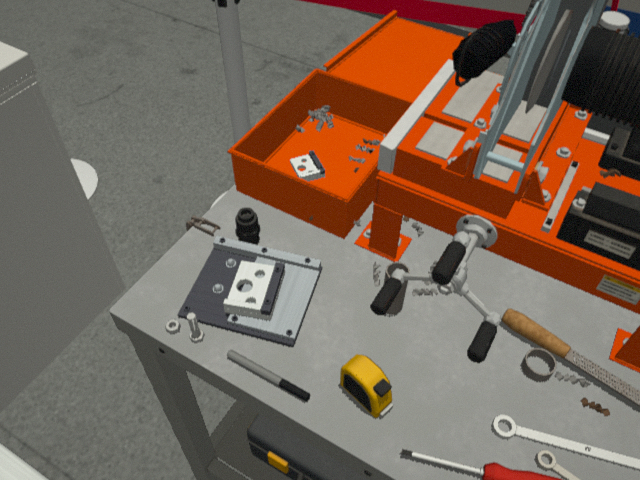

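View pics/side0.png

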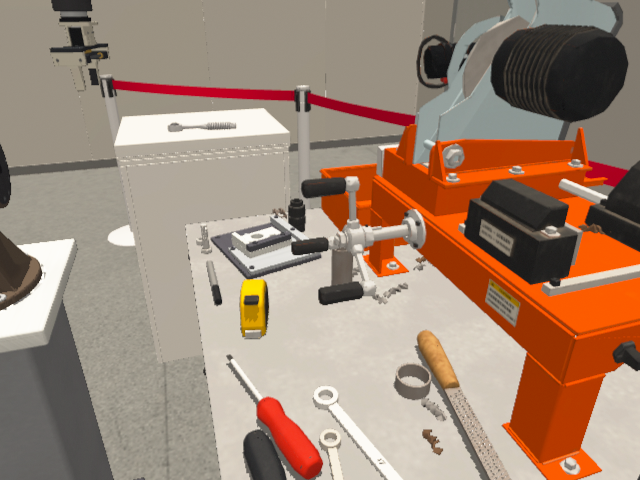

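The scene view shows the jig base around (250,290), with the white plate on it at (250,288) and its dark bar at (270,290). Both pins show at (230,263) and (218,288). The bolt is at (195,325), the coupling at (247,222), and the small look-alike plate lies in the orange tray. Next I measure.

```bash
python3 - <<'E'
from h import *
c=dict(np.load("scene0.npz")); W=cloud(c)
for n,(u,v) in dict(pinf=(230,263),pinn=(218,288),bore=(245,286),plate=(255,300),bar=(272,290),fence=(270,253),floor=(205,290),ledge=(290,290),bolt=(194,318),nut=(172,326),coup=(247,213),corner_l=(215,243),tape=(360,375),pipe=(396,272)).items(): print(n,W[v,u].round(4))
im=c["image"][215:355,160:340]
cv2.imwrite("pics/crop.png",cv2.resize(im,None,fx=4.2,fy=4.2,interpolation=cv2.INTER_CUBIC)[...,::-1])
# base height map
g=np.isfinite(W[...,2]); 
E
```

```text
pinf [0.5264 0.0454 0.0149]
pinn [0.4784 0.0328 0.0138]
bore [ 0.5021 -0.0011  0.0151]
plate [ 0.4847 -0.0326  0.0228]
bar [ 0.5027 -0.0522  0.041 ]
fence [ 0.5696 -0.0025  0.0249]
floor [0.468  0.0507 0.0081]
ledge [ 0.5308 -0.0646  0.0158]
bolt [0.3998 0.0077 0.0552]
nut [0.3952 0.0563 0.0004]
coup [0.598  0.0588 0.0579]
corner_l [0.5434 0.0871 0.0213]
tape [ 0.437  -0.2323  0.0651]
pipe [ 0.5753 -0.211   0.1108]
```

View pics/crop.png

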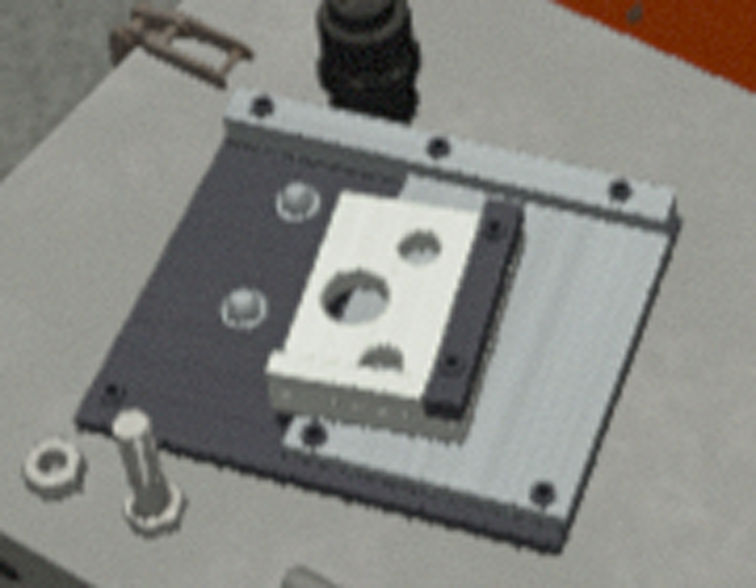

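The crop shows the pins at crop (298,198) and (245,303), the plate's far hole at (419,247) and its bore at (355,297). The bar's top corners are at about (487,205), (524,208), (463,413) and (427,406).

```bash
cat >> h.py <<'E'
def ray(c,u,v,z):
    d=c["R"].T@np.array([(u-c["cx"])/c["fx"],(v-c["cy"])/c["fy"],1]); o=-c["R"].T@c["t"]
    return (o+d*(z-o[2])/d[2])[:2]
def kab(A,B):
    A=np.array(A,float);B=np.array(B,float); a=A-A.mean(0); b=B-B.mean(0)
    th=np.arctan2((a[:,0]*b[:,1]-a[:,1]*b[:,0]).sum(),(a*b).sum()); R=np.array([[np.cos(th),-np.sin(th)],[np.sin(th),np.cos(th)]])
    t=B.mean(0)-R@A.mean(0); return np.degrees(th),R,t,(A@R.T+t-B)
E
python3 - <<'E'
from h import *
c=dict(np.load("scene0.npz"))
f=lambda x,y,z: ray(c,160+(x+.5)/4.2-.5,215+(y+.5)/4.2-.5,z)
# base: pins + fence front top edge direction/corners
A=[(.026,0),(-.026,0),(.046,.040),(.046,-.142)]
B=[f(298,198,.0155),f(245,303,.0155),f(228,118,.024),f(672,222,.024)]
th,R,t,e=kab(A,B); print("base",th,t,(e*1000).round(1).tolist())
A=[(.026,0),(0,.017),(.045,-.021),(.045,-.035),(-.045,-.035),(-.045,-.021)]
B=[f(419,247,.028),f(355,297,.028),f(487,205,.040),f(524,208,.040),f(463,413,.040),f(427,406,.040)]
tp,Rp,q,e=kab(A,B); print("plate",tp,q,(e*1000).round(1).tolist())
print("plate in base mm",R.T@(q-t)*1000,tp-th)
print(R@[-.075,-.07]+t, "ledge mid")
E
```

```text
base 14.72117058594055 [0.50506721 0.03930297] [[1.7, 0.1], [0.5, -0.6], [-1.9, 2.4], [-0.3, -1.9]]
plate 19.29251999520008 [ 0.49972772 -0.02297184] [[-1.5, -1.8], [-1.3, -1.2], [1.9, 0.9], [0.7, -0.0], [0.4, 0.5], [-0.2, 1.6]]
plate in base mm [-20.98919566 -58.87372293] 4.571349409259531
[ 0.45031724 -0.04745785] ledge mid
```

```bash
python3 - <<'E'
from h import *
for n in("scene","side"):
    W=cloud(dict(np.load(n+"0.npz"))).reshape(-1,3); W=W[np.isfinite(W).all(1)]
    m=(W[:,0]>-.1)&(W[:,0]<.9)&(W[:,1]>-.2)&(W[:,1]<1)&(W[:,2]>.07)
    H,_,_=np.histogram2d(W[m,0],W[m,1],bins=[np.arange(-.1,.91,.1),np.arange(-.2,1.01,.1)],weights=None)
    Z=np.zeros(H.shape)
    for p in W[m]:
        i,j=int((p[0]+.1)*10),int((p[1]+.2)*10); Z[min(i,9),min(j,11)]=max(Z[min(i,9),min(j,11)],p[2])
    print(n);print(Z.round(2))
E
```

```text
scene
[[0.   0.   0.   0.   0.   0.   0.   0.   0.   0.   0.   0.  ]
 [0.   0.   0.   0.   0.   0.   0.   0.   0.   0.   0.   0.  ]
 [0.   0.   0.   0.   0.   0.   0.   0.   0.   0.   0.   0.  ]
 [0.   0.   0.   0.   0.   0.   0.   0.   0.   0.   0.   0.  ]
 [0.   0.   0.   0.   0.   0.   0.   0.   0.   0.   0.   0.  ]
 [0.   0.   0.   0.   0.   0.   0.   0.   0.   0.   0.   0.  ]
 [0.09 0.   0.   0.   0.   0.   0.   0.   0.   0.   0.   0.  ]
 [0.23 0.1  0.1  0.1  0.   0.   0.   0.   0.   0.   0.   0.  ]
 [0.38 0.1  0.   0.1  0.   0.   0.   0.   0.   0.   0.   0.  ]
 [0.23 0.1  0.   0.1  0.   0.   0.   0.   0.   0.   0.   0.  ]]
side
[[0.   0.   0.   0.   0.   0.   0.   0.   0.   0.   0.   0.  ]
 [0.   0.   0.22 0.   0.   0.   0.   0.   0.   0.   0.   0.  ]
 [0.   0.19 0.22 0.   0.   0.   0.   0.34 0.44 0.32 0.   0.  ]
 [0.   0.   0.   0.   0.   0.   0.   0.   0.44 0.37 0.   0.  ]
 [0.   0.   0.   0.   0.   0.   0.   0.   0.   0.   0.   0.  ]
 [0.   0.   0.   0.   0.   0.   0.   0.   0.   0.   0.   0.  ]
 [0.08 0.   0.   0.   0.   0.   0.   0.   0.   0.   0.   0.  ]
 [0.23 0.1  0.1  0.1  0.   0.   0.   0.   0.   0.   0.   0.  ]
 [0.39 0.1  0.   0.1  0.   0.   0.   0.   0.   0.   0.   0.  ]
 [0.   0.   0.   0.1  0.   0.   0.   0.   0.   0.   0.   0.  ]]
```

Call:
apply_moves([
  {"dp": [0.03,-0.025,0],"yaw": 3},
  {"dp": [0.06,-0.05,0],"yaw": 6},
  {"dp": [0.09,-0.08,0],"yaw": 9},
  {"dp": [0.12,-0.11,0],"yaw": 12},
  {"dp": [0.15,-0.14,0],"yaw": 15},
  {"dp": [0.18,-0.165,0],"yaw": 18},
  {"dp": [0.21,-0.19,0],"yaw": 21},
  {"dp": [0.235,-0.22,0],"yaw": 24},
  {"dp": [0.25,-0.25,0],"yaw": 27},
  {"dp": [0.26,-0.285,0],"yaw": 29},
  {"dp": [0.265,-0.32,0],"yaw": 29},
  {"dp": [0.268,-0.355,0],"yaw": 29},
  {"dp": [0.268,-0.39,0],"yaw": 29},
  {"dp": [0.268,-0.425,0],"yaw": 29},
  {"dp": [0.268,-0.46,0],"yaw": 29},
  {"dp": [0.268,-0.495,0],"yaw": 29},
  {"dp": [0.268,-0.53,0],"yaw": 29},
  {"dp": [0.268,-0.565,0],"yaw": 29},
  {"dp": [0.268,-0.6,0],"yaw": 29},
  {"dp": [0.268,-0.63,0],"yaw": 29},
], grip=1, squeeze=10)

```text
time_s: 1.77
tcp_pos: [0.4341, 0.0221, 0.2485]
eef_rot: [-180.0, 0.0, 14.7]
contact_force: [0.7, 0.0, 0.2]
gripper_width: 0.0005
gripper_force: 0.0
```

Call:
apply_moves([
  {"dp": [0,-0.03,-0.02],"yaw": 0},
  {"dp": [0,-0.055,-0.04],"yaw": 0},
  {"dp": [0,-0.064,-0.07],"yaw": 0},
  {"dp": [0,-0.064,-0.1],"yaw": 0},
  {"dp": [0,-0.064,-0.1],"yaw": 0},
  {"dp": [0,-0.064,-0.1],"yaw": 0},
  {"dp": [0,-0.064,-0.1],"yaw": 0},
])

```text
time_s: 2.35
tcp_pos: [0.4358, -0.0396, 0.1499]
eef_rot: [180.0, -0.1, 14.7]
contact_force: [0.8, 0.3, 1.1]
gripper_width: 0.0007
gripper_force: 0.0
```

```bash
python3 - <<'E'
from h import *
c=cap("wrist"); cv2.imwrite("pics/w1.png",c["image"][...,::-1]); np.savez("w1.npz",**c)
E
```

```text
(no output)
```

View pics/w1.png

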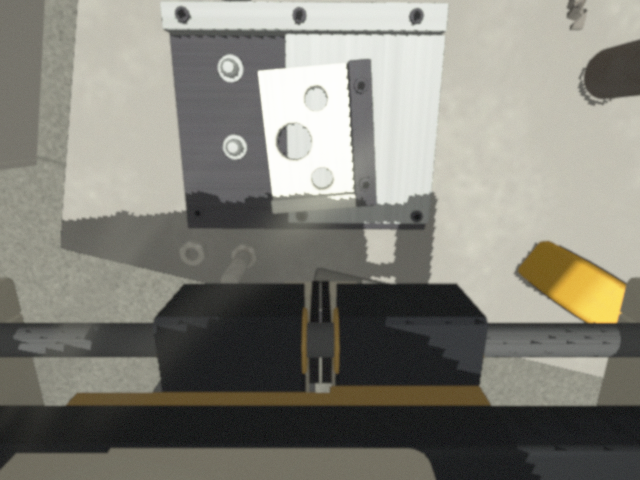

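The wrist view has the pins at (230,67) and (234,147), the holes at (316,98) and (322,178), and the bore at (293,141).

```bash
python3 - <<'E'
from h import *
c=dict(np.load("w1.npz"))
f=lambda x,y,z: ray(c,x,y,z)
A=[(.026,0),(-.026,0)]
th,R,t,e=kab(A,[f(230,67,.0155),f(234,147,.0155)]); print("base",th,t,e)
a,b=f(175,33,.024),f(440,31,.024); print("fence ang",np.degrees(np.arctan2(*(a-b)[::-1]))-90)
tp,Rp,q,e=kab(A+[(0,.017)],[f(316,98,.028),f(322,178,.028),f(293,141,.028)]); print("plate",tp,q,e)
print("plate in base mm",R.T@(q-t)*1000,tp-th, "fence in base x",[(R.T@(p-t)*1000).round(1) for p in(a,b)])
print("tool in base", R.T@(get_state()['tcp_pos'][:2]-t)*1000)
E
```

```text
base 13.97772689826646 [0.5069687  0.04184999] [[ 1.91156752e-04  4.75818093e-05]
 [-1.91156752e-04 -4.75818093e-05]]
fence ang 15.066187651673744
plate 19.019521450113455 [ 0.50252275 -0.02055968] [[ 2.00550102e-04  1.86668431e-04]
 [-2.13693913e-04  9.98606434e-05]
 [ 1.31438102e-05 -2.86529075e-04]]
plate in base mm [-19.38903208 -59.48780827] 5.041794551846994 fence in base x [array([43.8, 31.6]), array([  47. , -134.6])]
tool in base [-88.37350212 -61.69745543]
```

Call:
apply_moves([
  {"dp": [0,0,-0.03],"yaw": 0},
  {"dp": [0,0,-0.06],"yaw": 0},
  {"dp": [0,0,-0.085],"yaw": 0},
  {"dp": [0,0,-0.1],"yaw": 0},
  {"dp": [0,0,-0.106],"yaw": 0},
  {"dp": [0,0,-0.106],"yaw": 0},
  {"dp": [0,0,-0.106],"yaw": 0},
  {"dp": [0,0,-0.106],"yaw": 0},
])

```text
time_s: 3.07
tcp_pos: [0.4362, -0.0394, 0.044]
eef_rot: [-180.0, -0.2, 14.7]
contact_force: [-0.2, -0.2, 0.3]
gripper_width: 0.0005
gripper_force: 0.0
```

Call:
apply_moves([
  {"dp": [0.004,0.001,0],"yaw": 0},
  {"dp": [0.008,0.002,0],"yaw": 0},
  {"dp": [0.011,0.003,0],"yaw": 0},
  {"dp": [0.013,0.0035,0],"yaw": 0},
  {"dp": [0.015,0.004,0],"yaw": 0},
  {"dp": [0.017,0.0045,0],"yaw": 0},
  {"dp": [0.019,0.005,0],"yaw": 0},
  {"dp": [0.021,0.0055,0],"yaw": 0},
  {"dp": [0.023,0.006,0],"yaw": 0},
  {"dp": [0.025,0.0065,0],"yaw": 0},
  {"dp": [0.0265,0.007,0],"yaw": 0},
  {"dp": [0.028,0.0075,0],"yaw": 0},
  {"dp": [0.029,0.0078,0],"yaw": 0},
  {"dp": [0.03,0.008,0],"yaw": 0},
  {"dp": [0.03,0.008,0],"yaw": 0},
  {"dp": [0.03,0.008,0],"yaw": 0},
])

```text
time_s: 4.4
tcp_pos: [0.4651, -0.0319, 0.0426]
eef_rot: [180.0, -0.0, 14.7]
contact_force: [-0.2, -0.5, -0.7]
gripper_width: 0.0004
gripper_force: 0.0
```

Call:
apply_moves([
  {"dp": [0.0007,0.0002,0],"yaw": 0},
  {"dp": [0.0014,0.0004,0],"yaw": 0},
  {"dp": [0.002,0.0005,0],"yaw": 0},
  {"dp": [0.0025,0.0007,0],"yaw": 0},
  {"dp": [0.003,0.0008,0],"yaw": 0},
  {"dp": [0.0035,0.0009,0],"yaw": 0},
  {"dp": [0.004,0.001,0],"yaw": 0},
  {"dp": [0.004,0.001,0],"yaw": 0},
  {"dp": [0.004,0.001,0],"yaw": 0},
])

```text
time_s: 5.15
tcp_pos: [0.4682, -0.0312, 0.0424]
eef_rot: [-180.0, 0.1, 14.7]
contact_force: [-3.6, -0.8, 0.8]
gripper_width: 0.0007
gripper_force: 1.8
```

```bash
python3 - <<'E'
from h import *
c=cap("wrist"); cv2.imwrite("pics/w2.png",c["image"][...,::-1]); np.savez("w2.npz",**c)
E
```

```text
(no output)
```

View pics/w2.png

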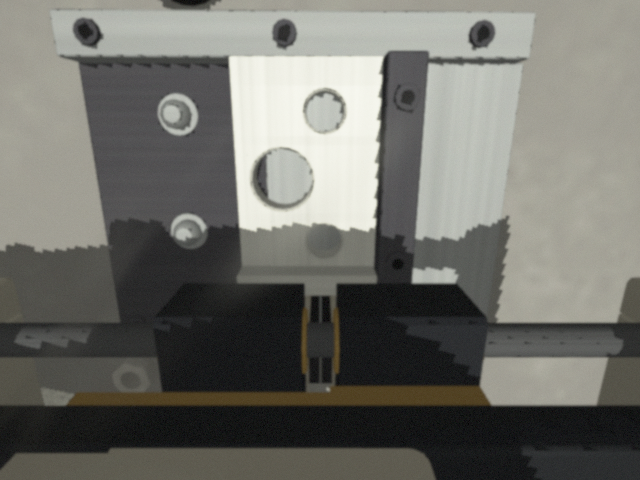

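The plate is now square and flush with the fence, with its holes in column 324 and the finger centre at 320. I retract, lift, turn and go round to the bar side.

Call:
apply_moves([
  {"dp": [-0.006,-0.0015,0],"yaw": 0},
  {"dp": [-0.008,-0.002,0.025],"yaw": 0},
  {"dp": [-0.008,-0.002,0.055],"yaw": -7},
  {"dp": [-0.008,-0.002,0.08],"yaw": -14},
  {"dp": [-0.008,-0.002,0.08],"yaw": -21},
  {"dp": [-0.008,-0.002,0.08],"yaw": -28},
  {"dp": [-0.008,-0.002,0.08],"yaw": -35},
  {"dp": [-0.008,-0.002,0.08],"yaw": -42},
  {"dp": [0.0,-0.005,0.08],"yaw": -49},
  {"dp": [0.015,-0.01,0.08],"yaw": -56},
  {"dp": [0.03,-0.018,0.08],"yaw": -63},
  {"dp": [0.045,-0.025,0.08],"yaw": -70},
  {"dp": [0.06,-0.033,0.08],"yaw": -77},
  {"dp": [0.0735,-0.04,0.08],"yaw": -84},
  {"dp": [0.0735,-0.04,0.08],"yaw": -90},
  {"dp": [0.0735,-0.04,0.08],"yaw": -90},
  {"dp": [0.0735,-0.04,0.08],"yaw": -90},
  {"dp": [0.0735,-0.04,0.08],"yaw": -90},
])

```text
time_s: 6.7
tcp_pos: [0.5422, -0.0708, 0.1227]
eef_rot: [-180.0, -0.0, -75.1]
contact_force: [-0.6, -0.7, 0.1]
gripper_width: 0.0003
gripper_force: 0.0
```

```bash
python3 - <<'E'
from h import *
s=get_state(); print(s['tcp_pos'],s['eef_rot'],s['joints'])
d=s['tcp_pos'][:2]-[.507,.041]; a=np.radians(14.7); print((d[0]*np.cos(a)+d[1]*np.sin(a))*1e3,(-d[0]*np.sin(a)+d[1]*np.cos(a))*1e3)
c=cap("wrist"); cv2.imwrite("pics/w3.png",c["image"][...,::-1]); np.savez("w3.npz",**c)
E
```

```text
[ 0.54220542 -0.0708252   0.12268774] [-1.79967667e+02 -1.64166712e-03 -7.50990577e+01] [ 1.30921944e+01  1.52976540e+01 -2.50843747e+01  8.14744282e-04
 -4.95856031e+01  1.80822031e+00]
5.676534847327337 -117.09856871828202
```

View pics/w3.png

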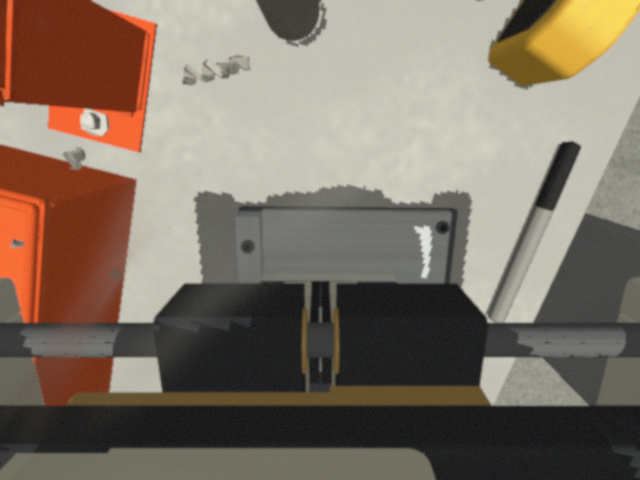

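The wrist camera now faces away from the plate, with the tool beside the empty ledge as planned, so I'll use the scene camera for checks. I descend and push along +y of the base.

Call:
apply_moves([
  {"dp": [0,0,-0.03],"yaw": 0},
  {"dp": [0,0,-0.06],"yaw": 0},
  {"dp": [0,0,-0.075],"yaw": 0},
  {"dp": [0,0,-0.08],"yaw": 0},
  {"dp": [0,0,-0.08],"yaw": 0},
  {"dp": [0,0,-0.08],"yaw": 0},
  {"dp": [-0.001,0.004,-0.08],"yaw": 0},
  {"dp": [-0.002,0.008,-0.08],"yaw": 0},
])

```text
time_s: 7.42
tcp_pos: [0.5412, -0.0626, 0.0439]
eef_rot: [-179.9, -0.0, -75.3]
contact_force: [-0.2, 1.0, 0.4]
gripper_width: 0.0005
gripper_force: 0.0
```

Call:
apply_moves([
  {"dp": [-0.0005,0.002,0],"yaw": 0},
  {"dp": [-0.001,0.004,0],"yaw": 0},
  {"dp": [-0.0015,0.006,0],"yaw": 0},
  {"dp": [-0.0021,0.008,0],"yaw": 0},
  {"dp": [-0.0026,0.01,0],"yaw": 0},
  {"dp": [-0.0031,0.012,0],"yaw": 0},
  {"dp": [-0.0037,0.014,0],"yaw": 0},
  {"dp": [-0.0042,0.016,0],"yaw": 0},
  {"dp": [-0.0047,0.018,0],"yaw": 0},
  {"dp": [-0.0052,0.02,0],"yaw": 0},
  {"dp": [-0.0058,0.022,0],"yaw": 0},
  {"dp": [-0.0063,0.024,0],"yaw": 0},
  {"dp": [-0.0068,0.026,0],"yaw": 0},
  {"dp": [-0.0074,0.028,0],"yaw": 0},
  {"dp": [-0.0079,0.03,0],"yaw": 0},
  {"dp": [-0.0084,0.032,0],"yaw": 0},
  {"dp": [-0.0089,0.034,0],"yaw": 0},
  {"dp": [-0.0092,0.035,0],"yaw": 0},
  {"dp": [-0.0092,0.035,0],"yaw": 0},
])

```text
time_s: 9.0
tcp_pos: [0.5311, -0.0277, 0.0426]
eef_rot: [-180.0, 0.0, -75.3]
contact_force: [-0.1, -0.5, 0.1]
gripper_width: 0.0005
gripper_force: 0.0
```

```bash
python3 - <<'E'
from h import *
c=cap("scene"); np.savez("s4.npz",**c)
im=c["image"][195:345,150:350]
cv2.imwrite("pics/s4.png",cv2.resize(im,None,fx=4,fy=4,interpolation=cv2.INTER_CUBIC)[...,::-1])
E
```

```text
(no output)
```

View pics/s4.png

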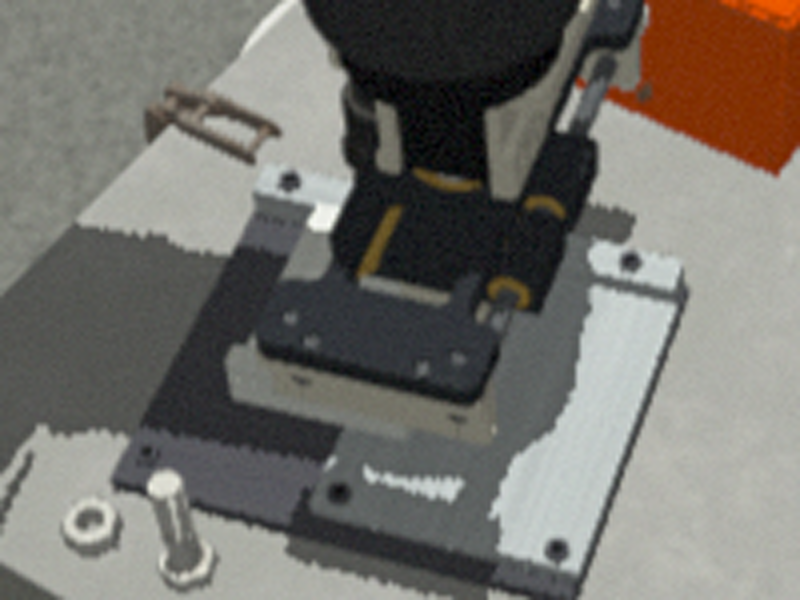

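The gripper hides the plate in this view. By tool position there is about 28 mm still to go.

Call:
apply_moves([
  {"dp": [-0.0005,0.002,0],"yaw": 0},
  {"dp": [-0.001,0.004,0],"yaw": 0},
  {"dp": [-0.0015,0.006,0],"yaw": 0},
  {"dp": [-0.0021,0.008,0],"yaw": 0},
  {"dp": [-0.0026,0.01,0],"yaw": 0},
  {"dp": [-0.0031,0.012,0],"yaw": 0},
  {"dp": [-0.0037,0.014,0],"yaw": 0},
  {"dp": [-0.0042,0.016,0],"yaw": 0},
  {"dp": [-0.0047,0.018,0],"yaw": 0},
  {"dp": [-0.0052,0.02,0],"yaw": 0},
  {"dp": [-0.0055,0.021,0],"yaw": 0},
  {"dp": [-0.0058,0.022,0],"yaw": 0},
  {"dp": [-0.006,0.0228,0],"yaw": 0},
  {"dp": [-0.0062,0.0235,0],"yaw": 0},
  {"dp": [-0.0064,0.0242,0],"yaw": 0},
  {"dp": [-0.0066,0.025,0],"yaw": 0},
  {"dp": [-0.0066,0.025,0],"yaw": 0},
  {"dp": [-0.0066,0.025,0],"yaw": 0},
])

```text
time_s: 10.55
tcp_pos: [0.5246, -0.0029, 0.0426]
eef_rot: [-180.0, 0.0, -75.3]
contact_force: [-0.4, 0.0, 0.7]
gripper_width: 0.0008
gripper_force: 0.0
```

Call:
apply_moves([
  {"dp": [-0.0001,0.0005,0],"yaw": 0},
  {"dp": [-0.0002,0.001,0],"yaw": 0},
  {"dp": [-0.0004,0.0015,0],"yaw": 0},
  {"dp": [-0.0004,0.0015,0],"yaw": 0},
])

```text
time_s: 10.88
tcp_pos: [0.5242, -0.0014, 0.0426]
eef_rot: [-180.0, 0.0, -75.3]
contact_force: [-0.3, -0.4, -0.1]
gripper_width: 0.0002
gripper_force: 0.0
```

Call:
apply_moves([
  {"dp": [-0.0001,0.0005,0],"yaw": 0},
  {"dp": [-0.0003,0.001,0],"yaw": 0},
  {"dp": [-0.0003,0.001,0],"yaw": 0},
  {"dp": [-0.0003,0.001,0],"yaw": 0},
])

```text
time_s: 11.22
tcp_pos: [0.5238, -0.0005, 0.0425]
eef_rot: [180.0, -0.0, -75.3]
contact_force: [0.4, -0.4, -0.5]
gripper_width: 0.0006
gripper_force: 0.0
```

Call:
apply_moves([
  {"dp": [-0.0001,0.0005,0],"yaw": 0},
  {"dp": [-0.0003,0.001,0],"yaw": 0},
  {"dp": [-0.0003,0.001,0],"yaw": 0},
  {"dp": [-0.0003,0.001,0],"yaw": 0},
])

```text
time_s: 11.55
tcp_pos: [0.5236, 0.0005, 0.0426]
eef_rot: [-180.0, 0.0, -75.3]
contact_force: [-0.5, 0.2, -0.2]
gripper_width: 0.0005
gripper_force: 0.0
```

```bash
python3 - <<'E'
from h import *
for n in ("scene","side"):
    W=cloud(cap(n)); D=W-[.507,.041,0]; a=np.radians(14.7); x=D[...,0]*np.cos(a)+D[...,1]*np.sin(a); y=-D[...,0]*np.sin(a)+D[...,1]*np.cos(a); z=W[...,2]
    for lo,hi,q in((-45,-37,'rib'),(-30,30,'plate')):
        for y0 in range(-40,45,5):
            m=(x*1e3>lo)&(x*1e3<hi)&(y*1e3>y0)&(y*1e3<y0+5)&(z<.05)
            if m.sum()>3: print(n,q,y0,m.sum(),np.percentile(z[m]*1e3,[10,50,90]).round(1))
E
```

```text
scene rib -40 16 [-495.7   14.3   17.4]
scene rib -35 27 [-495.1    9.3   16.5]
scene rib -30 14 [-496.6 -493.4   21.2]
scene rib -25 22 [-495.9    6.1   19. ]
scene rib -20 14 [-496.6 -492.7   20. ]
scene rib -15 14 [-496.1 -493.    22.6]
scene rib -10 13 [-498.5 -495.8   15.4]
scene rib -5 18 [-547.6    7.2   21.9]
scene rib 0 14 [-642.8 -312.4   21.2]
scene rib 5 15 [-643.8    6.7   23.1]
scene rib 10 20 [-643.1   13.9   22.6]
scene rib 15 15 [-645.1    6.9   18.7]
scene rib 20 28 [-847.2    9.5   23.8]
scene rib 25 35 [-766.4   12.2   33. ]
scene rib 30 36 [-641.8   20.9   32.2]
scene rib 35 31 [-645.7   22.7   33. ]
scene rib 40 10 [-846.9 -641.4 -572.8]
scene plate -40 21 [-496.9 -492.8 -490.9]
scene plate -35 25 [-498.6 -495.  -490.3]
scene plate -30 26 [-496.9 -493.3 -490.6]
scene plate -25 25 [-496.7 -493.3 -489.8]
scene plate -20 23 [-497.  -494.8 -491.3]
scene plate -15 21 [-499.5 -496.6 -494.3]
scene plate -10 8 [-501.6 -497.8 -494. ]
scene plate -5 4 [18.9 21.3 22.5]
scene plate 0 6 [15.2 16.6 20.3]
scene plate 5 11 [12.  20.7 22. ]
scene plate 10 16 [-644.9   18.8   21.
[... 470 characters left out ...]
.1 33.2]
side rib -5 10 [15.3 32.2 34.4]
side rib 0 15 [15.8 27.6 33.5]
side rib 5 11 [18.5 26.3 33.6]
side rib 10 12 [11.6 30.1 33.8]
side rib 15 9 [18.2 27.  34.3]
side rib 20 16 [11.7 28.2 34.5]
side rib 25 8 [15.2 23.  28.9]
side rib 30 18 [17.7 31.1 34. ]
side rib 35 8 [ 9.8 15.7 24. ]
side plate -40 25 [16.8 17.8 43.3]
side plate -35 75 [16.6 25.6 34.1]
side plate -30 44 [16.8 25.8 33.8]
side plate -25 15 [33.3 34.  36.4]
side plate -20 6 [32.3 33.5 34.1]
side plate 5 6 [21.1 21.9 22.6]
side plate 10 12 [20.4 21.3 22. ]
side plate 15 7 [21.2 21.6 22. ]
side plate 20 11 [18.7 21.5 22.2]
side plate 25 23 [14.7 19.4 22.1]
side plate 30 47 [13.2 19.9 22.2]
side plate 35 20 [19.6 21.4 22.1]
```

The side depth puts the plate top near 20 mm and the rib near 32 mm, level along its length once the bias is allowed for, so it looks seated. I back off, lift and look.

Call:
apply_moves([
  {"dp": [0.002,-0.008,0],"yaw": 0},
  {"dp": [0.004,-0.016,0],"yaw": 0},
  {"dp": [0.005,-0.02,0.02],"yaw": 0},
  {"dp": [0.005,-0.02,0.05],"yaw": 0},
  {"dp": [0,0,0.08],"yaw": 0},
  {"dp": [-0.02,0.03,0.11],"yaw": 0},
  {"dp": [-0.03,0.065,0.14],"yaw": 0},
  {"dp": [-0.04,0.1,0.17],"yaw": 0},
  {"dp": [-0.04,0.135,0.18],"yaw": 0},
  {"dp": [-0.04,0.17,0.18],"yaw": 0},
  {"dp": [-0.04,0.2,0.18],"yaw": 0},
  {"dp": [-0.04,0.23,0.18],"yaw": 0},
  {"dp": [-0.04,0.25,0.18],"yaw": 0},
  {"dp": [-0.04,0.25,0.18],"yaw": 0},
])

```text
time_s: 12.82
tcp_pos: [0.4841, 0.2533, 0.2224]
eef_rot: [-180.0, 0.0, -75.2]
contact_force: [-0.1, 1.0, -0.6]
gripper_width: 0.0002
gripper_force: 0.0
```

```bash
python3 - <<'E'
from h import *
c=cap("scene"); np.savez("s5.npz",**c)
im=c["image"][195:345,150:350]
cv2.imwrite("pics/s5.png",cv2.resize(im,None,fx=4,fy=4,interpolation=cv2.INTER_CUBIC)[...,::-1])
W=cloud(c); D=W-[.507,.041,0]; a=np.radians(14.7); x=(D[...,0]*np.cos(a)+D[...,1]*np.sin(a))*1e3; y=(-D[...,0]*np.sin(a)+D[...,1]*np.cos(a))*1e3; z=W[...,2]*1e3
for n,b in dict(floorL=(-80,-55,-20,30),ledge=(-60,40,-130,-60),rib=(-43,-38,-30,30),pl_near=(-32,-15,-17,30),pl_far=(15,40,-17,30),bar=(-35,40,-32,-24),fence=(50,60,-120,20),plmid_l=(-30,35,31,34)).items():
    m=(x>b[0])&(x<b[1])&(y>b[2])&(y<b[3])&(z>0); print(n,m.sum(),np.percentile(z[m],[25,50,75]).round(1))
E
```

```text
floorL 463 [7.7 8.5 9.4]
ledge 2480 [15.7 16.5 17.4]
rib 106 [31.7 32.4 33.3]
pl_near 207 [18.7 20.3 21.4]
pl_far 328 [19.1 20.2 21. ]
bar 402 [19.  30.5 32.7]
fence 407 [23.6 24.6 25.5]
plmid_l 82 [18.5 20.  21. ]
```

View pics/s5.png

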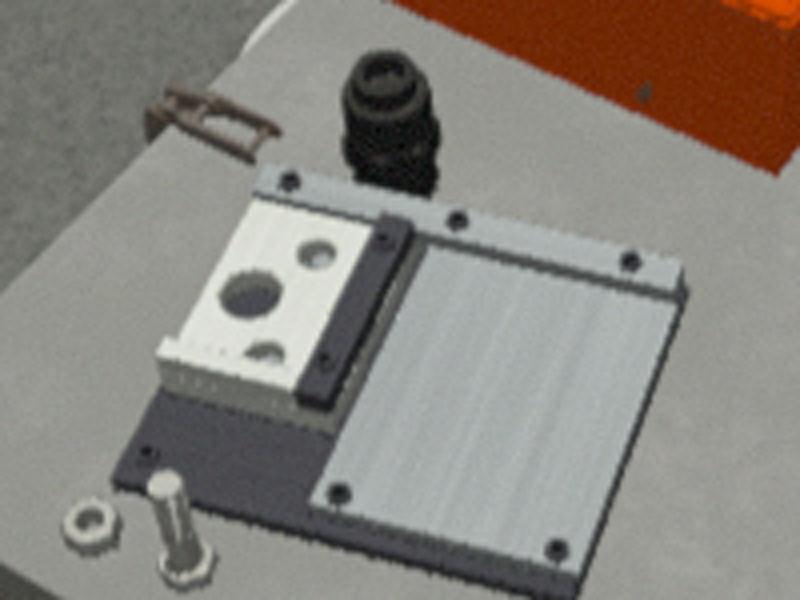

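The plate lies flat: its top is at 20 mm both near and far, and the pins show in the holes at (318,258) and (266,352). The coupling, bolt and nut have not moved. I'm handing in.

```bash
python3 -c "
from h import *
print(r.close_job())"
```

```text
the job is handed in; nothing more can be done
None
```

The plate is down flat over both locating pins, pushed only and never lifted; the arm is clear, the coupling, bolt and nut are unmoved, and the job was handed in at about 13 s (no verdict returned).

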